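# Ready the UV curing station for a tall camera back

## Robot

A 6-joint arm with a two-finger parallel gripper is mounted at the origin on a cart in front of the work surface, level with it; the furniture and walls round the work are solid. World frame = base frame: x ahead of the robot, y to its left, z up, the work surface at z = 0. Lengths are in m, angles in rad, forces in N, time in s.
With the tool pointing down it reaches from about 0.25 to 0.725 m from the base axis. Payload 4 kg.
Tool frame: the origin (TCP) lies midway between the tips of the shut fingers; the grasp point (between the pads) lies 19 mm behind it; y points along the fingers, x is the direction in which the jaws open and shut, and the axes are right-handed (so a half turn about y gives the same grasp; the last joint's range is limited). The gripper opens to 85 mm and grips with 20 to 120 N. Pads are 22 mm wide; open, the fingers measure 114 mm over their backs; the gripper's body (76 mm by 85 mm) begins 54 mm behind the grasp point. The pads swing forward as they close: fully open they stand 13 mm farther back than shut.
Start: joints at [-1.297, 0.241, 0.005, 1.335, 0, 1.571], TCP at [0.135, -0.481, 0.231] pointing down, gripper open.
Joint ranges: [-2.72, 2.72], [-1.05, 1.87], [-1.09, 1.28], [-1.99, 2.15], [-1.42, 1.44], [-3.14, 3.14]. Speed limits (rad/s): [2.79, 2.79, 3.14, 3.14, 3.14, 3.14].

## Interface

Orientations are given as a unit quaternion [x, y, z, w].
In Python, from workcell import bot gives the robot as it stands. The module is installed in compiled form; this text tells all that it offers.
- The arm moves only by the shell command python3 -m inch 'ROWS'. ROWS is text: rows parted by semicolons, each of 7 numbers parted by spaces: the turn, a rotation vector about the tool's x, y, z in degrees, then the shift along the tool's x, y, z in mm, then the closure, from 0 (fully open) to 1 (shut). In form: ax ay az dx dy dz fingers; .... A call has 1 to 12 rows; each row shifts and turns the commanded pose from where the row before left it, along the tool's axes as they then stand; what a row does not reach is not made up. A row lasts 1/8 s, in which the tool goes at most 62.5 mm and 10.7 degrees, less where a joint would pass 70% of its speed; a pose out of reach is approached as far as the arm can. A call with a gripper value outside its range is refused whole. The fingers move at their own pace and stop on an object; the grip force is fixed at half the most. Time passes only in rows, so rows that do not move let the fingers close. It gives the time, the measured TCP pose, the force and the opening at its end, in the units of the state.
- bot.get_obs(): the state, without advancing time (a new reading comes with each control period).
- bot.camera(name): name is "scene" or "top"; returns a dict with "color" (400x640x3 uint8, blue, green, red), "fx", "fy", "cx", "cy" (pixels), "extrinsics" (4x4, takes a point from world to camera coordinates). Camera axes: x right, y up, looking along -z (the intrinsics and any distortion apply to the point x, -y, -z); pixel columns grow to the right and rows downward; lengths in m; the calibration is good to about 2 mm. A picture is of the moment at which its call begins. There is no depth.
- bot.job_done(): hands the job in, once; it reports no verdict.
Trained networks look in the newest picture that a camera, given by its name, has taken for a name from the list of things; names that differ only in an ending like _2 or _b are one class to them, and where a whole thing is asked for, a point or a joint stands for the part that bears it (a point fixed in the world has none). Each returns a list of dicts, best first, with "conf" (0 to 1); they miss things now and then, are a little off and sometimes report something else, mostly with a low value. They report only what shows in the picture. A call takes as long as a camera call.
- bot.look_for(name, camera): "extent" ([left, top, right, bottom] in pixels, round what is visible of it).
- bot.cut_out(name, camera): "region" (400x640 bool, what is visible of it) and "extent" ([left, top, right, bottom] in pixels, round what is visible of it).
- bot.spot_point(name, camera): "point" ([column, row] in pixels: a listed point, or the origin of a listed thing).
The state is a dict: "clock": time; "joint_pos": joint angles; "joint_vel": joint speeds; "tau": joint torques, N m; "eef_pos": TCP position; "tool_rot": TCP orientation; "ft_force": force on the tool from outside, world axes, zero at the start; "ft_torque": the same for the moment, N m; "grip_width": finger opening in m.
Only numpy, scipy, OpenCV 4.12 (cv2) and the standard library are available. Lean on these libraries where they do the work, as an engineer would, in place of code of your own. Each camera call takes 0.05 s, during which the arm holds its last target.

## Task

Get the camera back waiting in the shuttle of the UV curing station under the lamp: the lamp hangs too low for it, so first raise the lamp head by exactly one notch, until its pawl catches and it hangs there by itself, then push the shuttle fully home under the lamp, and last turn the timer knob inside its yellow guard collar to the orange mark. Leave the glue bottle and the ribbed cup standing where they are.

Things in the scene. Friction and masses are not known exactly. Their poses are not given: they have to be found in the camera images.
- uv_station: Fixed stand, grey base 190 x 110 mm, 10 mm high. Origin: on the bench under the lamp's axis; z up; +x runs from the shuttle's push plate to the mast (roughly to the robot's left). Base spans x -110 to 80, y -55 to 55. Mast, 20 mm round, at x 62, 304 mm high; beside it at y 36 a rack bar, three teeth 35 mm apart on its +y side; the head's bracket and red pawl reach y 83.
- lamp_head (a joint): Height of the lamp head on its mast, m: 0 = lowest notch (start), 0.035 = next notch, 0.070 = top notch (too high). It falls by its weight (0.4 to 0.65 kg) until the pawl stands on a tooth. Going up, the sprung pawl snaps over the next tooth at about 0.040; let go between 0.041 and 0.070 it sinks to 0.035. Lifting takes 6 to 10 N. It goes down again only while the red tab is pushed to -y.
- lift_bar (a point): Middle of the lamp's lift bar: a steel U handle, 10 mm round, level, parallel to the station's y, 60 mm long (50 mm clear between its two arms), 60 mm in front (-x) of the lamp's axis, 27 mm of clear space between bar and lamp; it rises with the head; 114 mm above the bench in the lowest notch, nothing below it down to the camera back's top at 59 mm.
- shuttle (a joint): Travel of the shuttle (black tray on rails that carries the camera back), m: 0 = out (start), 0.075 = fully home against its end stop. Slides along the station's +x, takes about 2 N, stays where it is left.
- push_plate (a point): Centre of the outer (-x) face of the shuttle's aluminium push plate: 50 mm wide (y), 7 mm thick, z 11 to 47 mm above the bench; this point is 29 mm above the bench. 108 mm in front of the tray's middle, so it is 108 mm from the lamp's axis when home.
- lamp_spot (a point): Fixed point on the lamp's axis at the height of the tray's floor (16 mm above the bench).
- timer_box: White timer unit 104 x 104 mm, 40 mm high, fixed on the bench. Origin: centre of its underside; front (-x) to the robot. On top a yellow guard collar, outside 96 mm, inside 86 mm across, its rim 68 mm above the bench; the knob stands in its middle.
- timer (a joint): Angle of the blue timer knob, rad, growing clockwise seen from above; 0 = white pointer towards the box's +y, pi/2 = towards its +x. Orange mark at 1.40. Starts between 0 and 0.5, stops at 0 and 1.9, stiff (0.05 N m), stays where it is left.
- timer_grip (a point): Top of the knob's grip bar, on its axis, 67 mm above the bench, 1 mm below the collar's rim. The bar is 12 mm wide, 40 mm long (along its pointer) and 20 mm high, on a disc 40 mm across whose top is 47 mm above the bench; the well's floor is at 40 mm.
- cam_back: Camera back on the shuttle: white shell 65 x 57 mm, 20 mm high, with boards on top, 43 mm high in all, 0.09 to 0.15 kg, loose between the tray's 5 mm lips. Origin: under it, off its middle (see cam_mid).
- cam_mid (a point): Middle of the underside of the camera back's shell, 16 mm above the bench.
- glue_bottle: White bottle with a red needle cap, 44 mm across, 140 mm high, standing loose at the left. Origin: centre of its underside.
- cup: Ribbed white cup, 70 mm across, 62 mm high, loose at the right. Origin: centre of its underside.

How it is judged:
On the way, in this order (a step that is already met when the one before it is completed fails the run):
1. the lamp head hangs by its pawl in the second notch, one above its first, with the robot's hand off it (value of joint lamp_head between 0.031 and 0.039 m and contact force between each of the fingers, the arm and anything else below 0.3 N), for 0.3 s.
2. the shuttle is fully home with the camera back under the lamp (value of joint shuttle above 0.071 m and horizontal distance between cam_mid and lamp_spot below 0.012 m), for 0.2 s.
3. the timer's pointer stands at the orange mark (value of joint timer between 1.25 and 1.55 rad), for 0.2 s.
At the end, for the whole second after the job is handed in: lamp head hanging in the second notch (joint 0.035 m, within 4 mm), shuttle within 4 mm of fully home with the camera back lying flat in it within 12 mm of the lamp's axis and at rest, timer within 0.15 rad of the orange mark (1.40 rad) (all of step 2 and all of step 3 and value of joint lamp_head between 0.031 and 0.039 m and angle between cam_back's own z axis and vertical below 0.1 rad and linear speed of cam_back below 0.02 m/s); the robot touches nothing.
It fails at once if the glue bottle or the cup is moved more than 3 cm or tipped (distance of any of glue_bottle, cup from where it was at the start of the episode above 0.03 m or angle between any of glue_bottle, cup's own z axis and vertical above 0.5 rad).
It also fails if it takes over 58 s, if anything falls off the work surface, if the arm or the gripper's body presses on something with over 40 N, if the wrist force passes 120 N, or if a joint passes its speed limit or range.

## Working session

There is one attempt and no reset: what is moved stays moved. The work goes in short steps, Python scripts to look and compute and a shell command to move; the robot and the scene stay as the last step left them, time stands still between calls to the robot, and variables do not carry over. Pictures are saved under pics/ and viewed, and the job is handed in when it is done.

```bash
mkdir -p pics; cat > h.py <<'E'
import numpy as np, cv2
from workcell import bot
from scipy.spatial.transform import Rotation as R
def proj(c,p):
    q=c['extrinsics']@np.append(p,1); return np.array([c['cx']+c['fx']*q[0]/-q[2], c['cy']+c['fy']*(-q[1])/-q[2]])
def at_z(c,px,z):
    E=c['extrinsics']; d=np.array([(px[0]-c['cx'])/c['fx'],-(px[1]-c['cy'])/c['fy'],-1])
    Ri=E[:3,:3].T; o=-Ri@E[:3,3]; d=Ri@d
    return o+d*(z-o[2])/d[2]
E
python3 - <<'E'
from h import *
o=bot.get_obs(); print({k:np.round(v,3) for k,v in o.items()})
for n in('scene','top'):
    c=bot.camera(n); cv2.imwrite(f'pics/{n}0.png',c['color'])
    E=c['extrinsics']; print(n,c['fx'],c['fy'],c['cx'],c['cy'],np.round(-E[:3,:3].T@E[:3,3],3)); print([k for k in c])
    for nm,z in [('uv_station',0),('lift_bar',.114),('push_plate',.029),('lamp_spot',.016),('timer_box',0),('timer_grip',.067),('cam_mid',.016),('cam_back',.016),('glue_bottle',0),('cup',0)]:
        for r in bot.spot_point(nm,n)[:2]: print(nm,np.round(r['point'],1),round(r['conf'],2),np.round(at_z(c,r['point'],z),4))
E
```

```text
{'clock': np.float64(0.0), 'joint_pos': array([-1.297,  0.241,  0.004,  1.335, -0.   ,  1.571]), 'joint_vel': array([ 0.001, -0.001, -0.001, -0.002,  0.   ,  0.001]), 'tau': array([ 2.0000e-03, -3.7232e+01,  2.5240e+01,  1.7000e-02, -0.0000e+00,
       -0.0000e+00]), 'eef_pos': array([ 0.135, -0.481,  0.23 ]), 'tool_rot': array([-0.563,  0.428, -0.427,  0.564]), 'ft_force': array([ 0.547,  0.142, -0.074]), 'ft_torque': array([-0.031, -0.064, -0.032]), 'grip_width': np.float64(0.085)}
scene 388.23254164608454 388.23254164608454 317.6728240598227 206.73725228059809 [-0.202 -1.02   0.63 ]
['color', 'fx', 'fy', 'cx', 'cy', 'extrinsics']
uv_station [378.3 276.7] 0.63 [ 0.4173 -0.3705  0.    ]
uv_station [310.3 218.3] 0.55 [ 0.4552  0.0365 -0.    ]
lamp_spot [309.6 214.5] 0.79 [0.4527 0.0364 0.016 ]
lamp_spot [410.4 302.1] 0.54 [ 0.3955 -0.5103  0.016 ]
timer_box [374.  282.8] 0.58 [ 0.3893 -0.3849  0.    ]
timer_grip [377.8 254.5] 0.5 [ 0.4182 -0.3623  0.067 ]
cam_mid [316.8 225.7] 0.42 [ 0.4268 -0.0495  0.016 ]
cam_back [319.2 229.3] 0.49 [ 0.4194 -0.0752  0.016 ]
glue_bottle [269.2 187.8] 0.71 [0.4665 0.3813 0.    ]
cup [412.  300.6] 0.62 [ 0.4185 -0.4951  0.    ]
top 380.9718785102232 380.9718785102232 319.5115140803978 202.34495710711008 [ 0.313 -0.064  1.21 ]
['color', 'fx', 'fy', 'cx', 'cy', 'extrinsics']
uv_station [295.1 197.2] 0.93 [0.4439 0.0209 0.    ]
lift_bar [309.3 188.5] 0.61 [ 0.457 -0.028  0.114]
push_plate [352.4 200.6] 0.51 [ 0.4305 -0.1596  0.029 ]
lamp_spot [290.8 195.1] 0.82 [0.4488 0.0334 0.016 ]
timer_box [418.9 210.7] 0.76 [ 0.4017 -0.3731  0.    ]
timer_grip [423.5 201.5] 0.66 [ 0.4246 -0.3704  0.067 ]
cam_mid [318.6 198.5] 0.67 [ 0.4382 -0.0543  0.016 ]
cam_back [326.1 202.9] 0.79 [ 0.4243 -0.0779  0.016 ]
glue_bottle [184.6 187.9] 0.58 [0.473  0.3757 0.    ]
cup [459.  204.7] 0.59 [ 0.4212 -0.501   0.    ]
```

View pics/scene0.png

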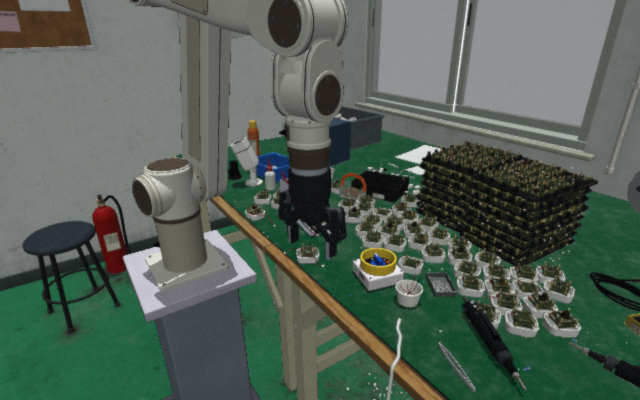

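View pics/top0.png

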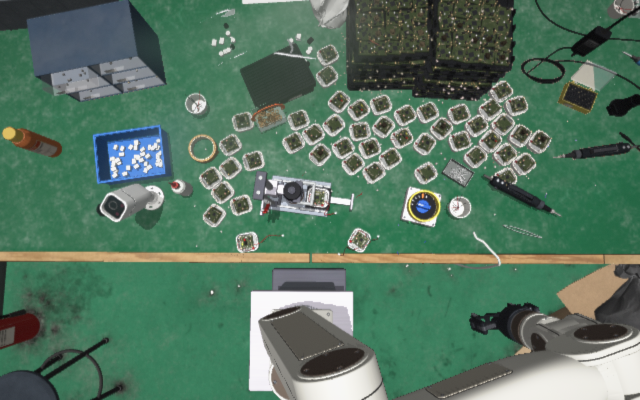

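```bash
python3 - <<'E'
import cv2
a=cv2.imread('pics/top0.png')
cv2.imwrite('pics/topz.png',cv2.resize(a[140:260,240:400],None,fx=5,fy=5,interpolation=cv2.INTER_CUBIC))
cv2.imwrite('pics/topz2.png',cv2.resize(a[150:250,360:500],None,fx=5,fy=5,interpolation=cv2.INTER_CUBIC))
a=cv2.imread('pics/scene0.png')
cv2.imwrite('pics/scz.png',cv2.resize(a[120:320,250:450],None,fx=3,fy=3,interpolation=cv2.INTER_CUBIC))
E
```

```text
(no output)
```

View pics/topz.png

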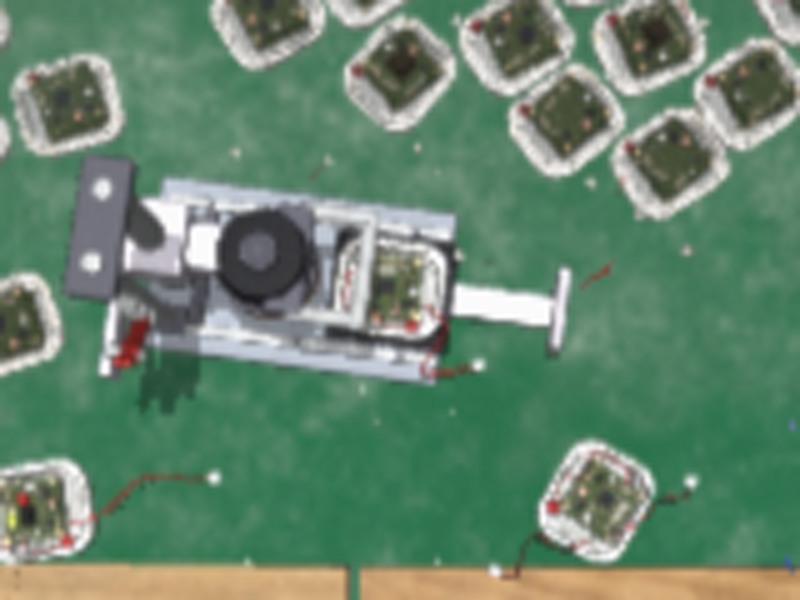

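View pics/topz2.png

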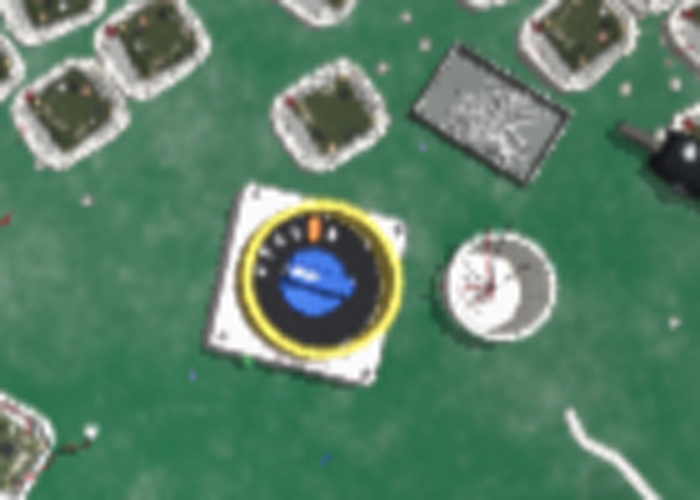

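View pics/scz.png

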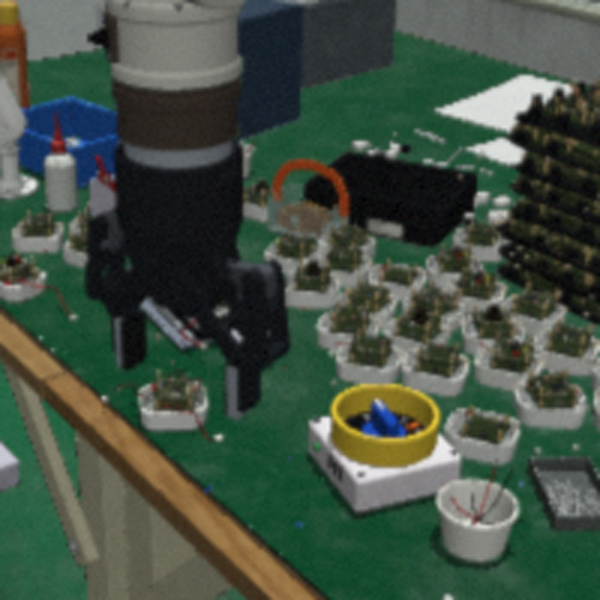

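The top picture shows the station around pixel (300,195), its push plate at (352,202) and its lift bar at (312,194). The timer box is at (421,206) and the cup at (459,208). The station's +x runs to image left. In the scene picture the arm hides the station. I'll fit the poses next.

```bash
cat >> h.py <<'E'
def st(p,s): # station->world
    c,q=np.cos(s[2]),np.sin(s[2]); return np.array([s[0]+c*p[0]-q*p[1], s[1]+q*p[0]+c*p[1], p[2]])
def tool():
    o=bot.get_obs(); return np.array(o['eef_pos']),R.from_quat(o['tool_rot']),o
def go(p,Rm=None):
    P,Q,o=tool(); d=Q.inv().apply(np.array(p)-P)*1000
    print('t',round(float(o['clock']),2),'shift tool mm',np.round(d,1), 'dist',round(np.linalg.norm(d),1))
    if Rm is not None:
        rv=(Q.inv()*R.from_matrix(Rm)).as_rotvec(degrees=True); print('turn',np.round(rv,1),np.linalg.norm(rv).round(1))
        print('shift in target axes',np.round(Rm.T@(np.array(p)-P)*1000,1))
E
python3 - <<'E'
from h import *
from scipy.optimize import least_squares
c=bot.camera('top')
pts=[((-.110,-.055,.01),(455,215)),((-.110,.055,.01),(435,382)),((.08,-.055,.01),(165,180)),
((-.183,-.025,.047),(570,270)),((-.183,.025,.047),(557,353)),((-.06,-.03,.119),(370,213)),((-.06,.03,.119),(357,325))]
f=lambda s:np.concatenate([proj(c,st(p,s))-(np.array([240,140])+np.array(z)/5) for p,z in pts])
r=least_squares(f,[.445,.025,1.45],loss='soft_l1'); print(r.x,np.degrees(r.x[2]),np.round(r.fun.reshape(-1,2),1))
P,Q,o=tool(); print(np.round(Q.as_matrix(),2))
# timer collar: yellow
hsv=cv2.cvtColor(c['color'],cv2.COLOR_BGR2HSV); m=cv2.inRange(hsv,(20,120,120),(35,255,255)); m[:,:390]=0;m[:,460:]=0;m[:170]=0;m[240:]=0
k=np.argwhere(m)[:,::-1]; e=cv2.minEnclosingCircle(k.astype(np.float32)); print(e, at_z(c,e[0],.066))
E
```

```text
[0.44772357 0.02154935 1.44320485] 82.68954686476992 [[ 0.3  0.1]
 [-0.1  0.9]
 [-0.8 -0.6]
 [-0.  -0. ]
 [ 0.6 -0.5]
 [ 0.   1.3]
 [-0.1 -0.6]]
[[ 0.27 -0.    0.96]
 [-0.96  0.    0.27]
 [-0.   -1.    0.  ]]
((423.7356262207031, 205.8850555419922), 16.264867782592773) [ 0.41139524 -0.37109693  0.066     ]
```

```bash
python3 -m inch '0 0 0 0 0 0 0'
```

```text
clock: 1.27
eef_pos: [0.1352, -0.4814, 0.2313]
tool_rot: [0.564, -0.427, 0.427, -0.564]
ft_force: [-1.0, 0.2, 0.2]
grip_width: 0.0856
```

```bash
python3 -m inch '0 0 0 -10 -8 45 0.3; 0 0 0 -10 -8 45 0.6; 0 0 0 -10 -8 45 0.7; 0 0 0 -10 -8 45 0.7; 0 0 0 -10 -8 45 0.7; 0 0 0 -10 -8 45 0.7; 0 0 0 -7 -2 40 0.7;0 0 0 0 0 0 0.7'
python3 - <<'E'
from h import *
c=bot.camera('scene'); a=c['color']; cv2.imwrite('pics/s1.png',cv2.resize(a[130:270,240:430],None,fx=4,fy=4,interpolation=cv2.INTER_CUBIC))
s=(.4477,.0215,1.4432)
for p in [(-.06,0,.114),(-.06,.03,.114),(-.06,-.03,.114),(-.183,-.025,.047),(-.183,.025,.047),(0,0,.114),(.062,0,.304)]: print(p,np.round((proj(c,st(p,s))-[240,130])*4))
for r in bot.spot_point('lift_bar','scene')[:2]: print(r,(np.array(r['point'])-[240,130])*4)
c=bot.camera('top'); a=c['color'];cv2.imwrite('pics/t1.png',a)
for r in bot.spot_point('lift_bar','top')[:2]: print(r,at_z(c,r['point'],.114))
print(st((-.06,0,.114),s))
E
```

```text
clock: 2.28
eef_pos: [0.4178, -0.3317, 0.2811]
tool_rot: [-0.564, 0.426, -0.426, 0.565]
ft_force: [-0.5, 1.0, -0.8]
grip_width: 0.0254
(-0.06, 0, 0.114) [311. 268.]
(-0.06, 0.03, 0.114) [278. 275.]
(-0.06, -0.03, 0.114) [343. 261.]
(-0.183, -0.025, 0.047) [410. 396.]
(-0.183, 0.025, 0.047) [354. 410.]
(0, 0, 0.114) [280. 243.]
(0.062, 0, 0.304) [243.   9.]
{'point': [318.4, 194.8], 'conf': 0.97} [313.6 259.2]
{'point': [315.5, 191.6], 'conf': 0.97} [ 0.44797796 -0.04602745  0.114     ]
[ 0.44006498 -0.03801224  0.114     ]
```

View pics/s1.png

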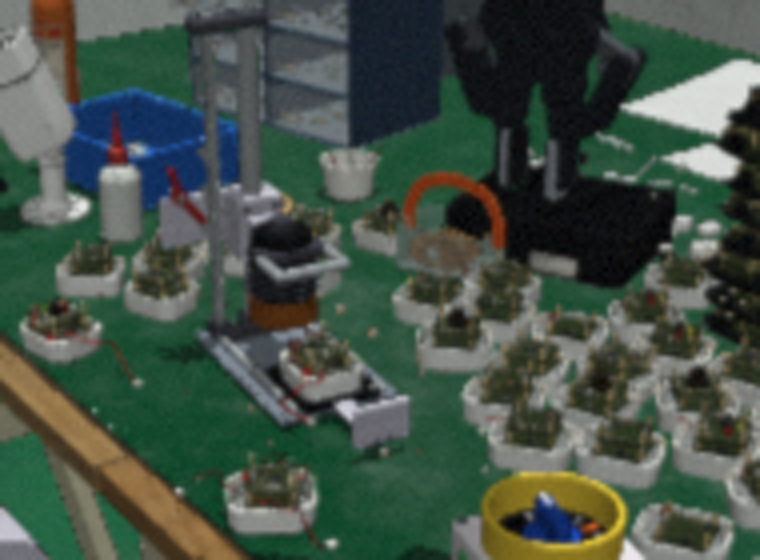

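The view is clear now. The lift bar is at zoom pixel (305,266), against a predicted (311,268), so the fit holds. Next I'll compute the 45° tilted approach.

```bash
cat >> h.py <<'E'
S=(.4477,.0215,1.4432)
def Rt(deg): # tilt from vertical toward station +x
    a=np.radians(deg); sx=np.array([np.cos(S[2]),np.sin(S[2]),0]); y=np.sin(a)*sx-np.cos(a)*np.array([0,0,1]); z=np.array([np.sin(S[2]),-np.cos(S[2]),0]); return np.c_[np.cross(y,z),y,z]
E
python3 - <<'E'
from h import *
Rm=Rt(45); G=st((-.06,0,.114),S); go(G+Rm[:,1]*(.019-.09),Rm); print(np.round(Rm,2), G+Rm[:,1]*(.019-.09))
E
```

```text
t 2.48 shift tool mm [-231.3  117.    84.5] dist 272.7
turn [ 9.  21.7 44.4] 50.2
shift in target axes [-91.2 256.6 -12.4]
[[-0.09  0.09  0.99]
 [-0.7   0.7  -0.13]
 [-0.71 -0.71  0.  ]] [ 0.43367643 -0.08780869  0.16420458]
```

```bash
python3 -m inch '1.8 4.34 8.88 0 0 0 0.7;1.8 4.34 8.88 0 0 0 0.7;1.8 4.34 8.88 0 0 0 0.7;1.8 4.34 8.88 0 0 0 0.7;1.8 4.34 8.88 0 0 0 0.7;0 0 0 -15 43 -2 0.7;0 0 0 -15 43 -2 0.7;0 0 0 -15 43 -2 0.7;0 0 0 -15 43 -2 0.7;0 0 0 -15 43 -2 0.7;0 0 0 -15 41 -2 0.7;0 0 0 0 0 0 0.7'
python3 - <<'E'
from h import *
Rm=Rt(45); G=st((-.06,0,.114),S); go(G+Rm[:,1]*(.019-.09),Rm);go(G+Rm[:,1]*(.019),Rm)
print(np.round(tool()[2]['joint_pos'],2))
for n,w in(('scene',(slice(130,270),slice(240,430))),('top',(slice(130,260),slice(240,400)))):
    a=bot.camera(n)['color'];cv2.imwrite(f'pics/{n}2.png',cv2.resize(a[w],None,fx=4,fy=4,interpolation=cv2.INTER_CUBIC))
E
```

```text
clock: 3.98
eef_pos: [0.4323, -0.0867, 0.1634]
tool_rot: [-0.229, 0.67, -0.31, 0.635]
ft_force: [1.1, -0.5, -0.0]
grip_width: 0.0257
t 3.98 shift tool mm [ 0.  -1.2  1.5] dist 2.0
turn [ 0.3  0.  -0.1] 0.3
shift in target axes [ 0.  -1.2  1.5]
t 3.98 shift tool mm [ 0.2 88.8  1.9] dist 88.8
turn [ 0.3  0.  -0.1] 0.3
shift in target axes [ 0.  88.8  1.5]
[-0.64  0.47 -0.13  1.43  0.66  2.47]
```

View pics/scene2.png

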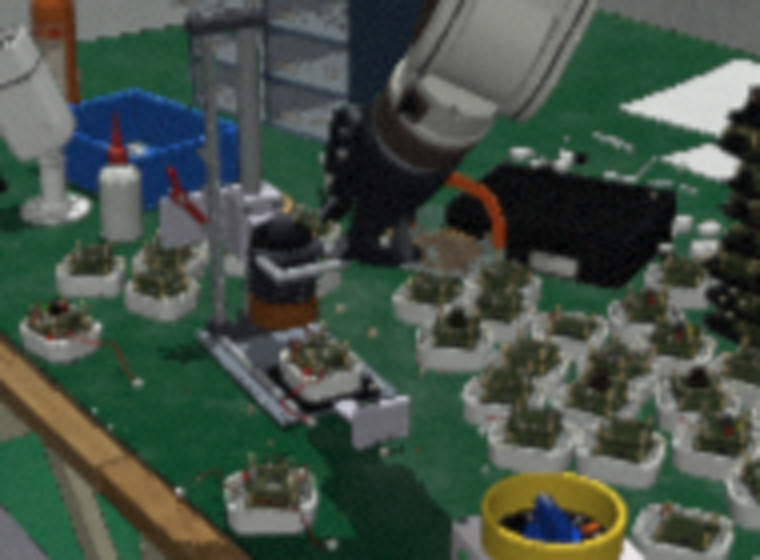

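View pics/top2.png

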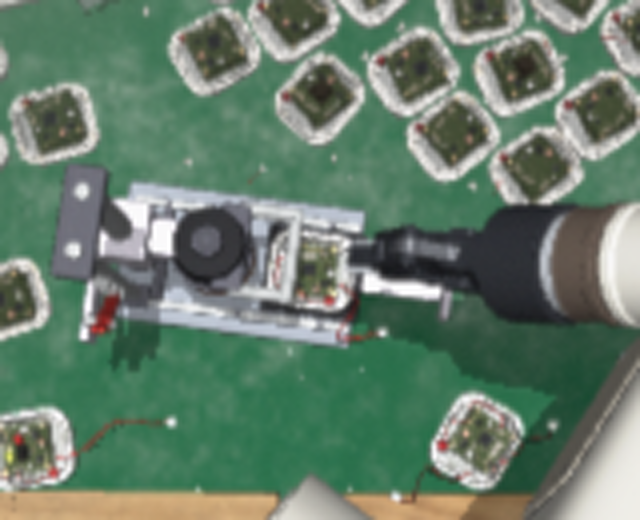

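The fingers are at top zoom (365,253), lined up with the bar at (292,257), and the opening is 26 mm. I'll advance in two stages.

```bash
python3 -m inch '0 0 0 0 25 -1 0.7;0 0 0 0 25 -1 0.7;0 0 0 0 15 0 0.7;0 0 0 0 0 0 0.7'
python3 - <<'E'
from h import *
Rm=Rt(45); G=st((-.06,0,.114),S); go(G+Rm[:,1]*(.019),Rm)
for n,w in(('scene',(slice(150,250),slice(270,390))),('top',(slice(150,240),slice(250,370)))):
    c=bot.camera(n);a=c['color'];cv2.imwrite(f'pics/{n}3.png',cv2.resize(a[w],None,fx=6,fy=6,interpolation=cv2.INTER_CUBIC))
    print(proj(c,G), proj(c,tool()[0]))
E
```

```text
clock: 4.58
eef_pos: [0.4383, -0.0439, 0.118]
tool_rot: [-0.229, 0.669, -0.312, 0.635]
ft_force: [-0.0, 0.5, 0.3]
grip_width: 0.0259
t 4.58 shift tool mm [-1.5 26.1  1. ] dist 26.2
turn [ 0.  0. -0.] 0.0
shift in target axes [-1.5 26.1  1. ]
[317.76844736 197.03884892] [318.44740207 196.54272249]
[312.72074781 194.30696784] [314.91897105 194.54155883]
```

View pics/scene3.png

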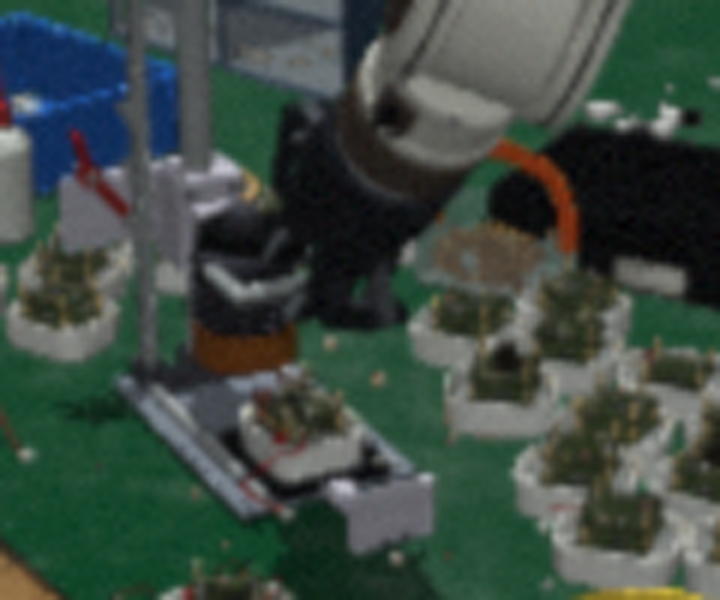

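View pics/top3.png

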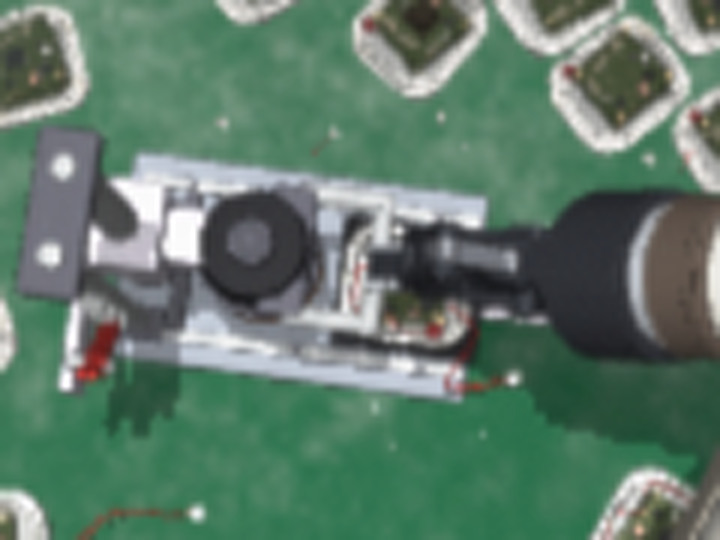

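The finger tips (top zoom 385,265) are right at the bar (377,268), and its predicted position agrees. I'll advance the last 25 mm.

```bash
python3 -m inch '0 0 0 0 9 0 0.7;0 0 0 -1 9 0 0.7;0 0 0 0 7 0 0.7;0 0 0 0 0 0 0.7'
python3 - <<'E'
from h import *
Rm=Rt(45); G=st((-.06,0,.114),S); go(G+Rm[:,1]*(.019),Rm)
for n,w in(('scene',(slice(150,250),slice(270,390))),('top',(slice(150,240),slice(250,370)))):
    c=bot.camera(n);a=c['color'];cv2.imwrite(f'pics/{n}4.png',cv2.resize(a[w],None,fx=6,fy=6,interpolation=cv2.INTER_CUBIC))
E
```

```text
clock: 5.18
eef_pos: [0.44, -0.024, 0.1007]
tool_rot: [-0.229, 0.669, -0.31, 0.635]
ft_force: [0.1, 0.3, -0.9]
grip_width: 0.0258
t 5.17 shift tool mm [ 0.4 -0.3  1.8] dist 1.9
turn [ 0.1  0.1 -0. ] 0.2
shift in target axes [ 0.4 -0.2  1.8]
```

View pics/scene4.png

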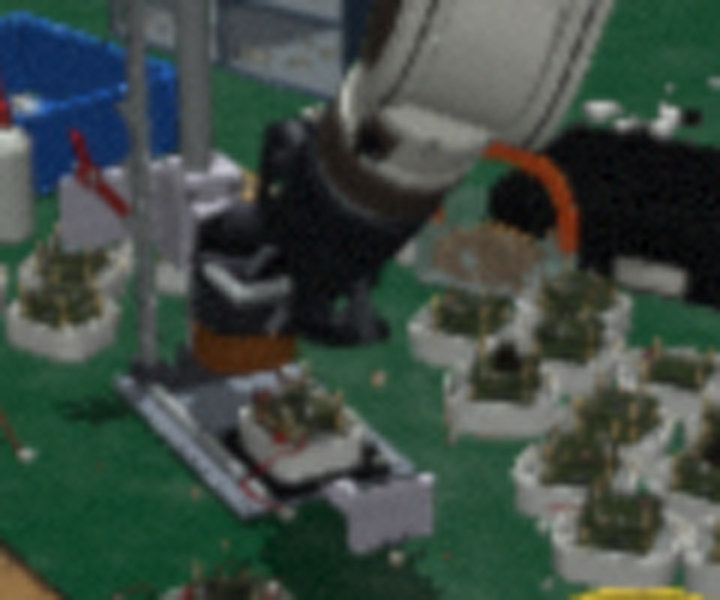

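View pics/top4.png

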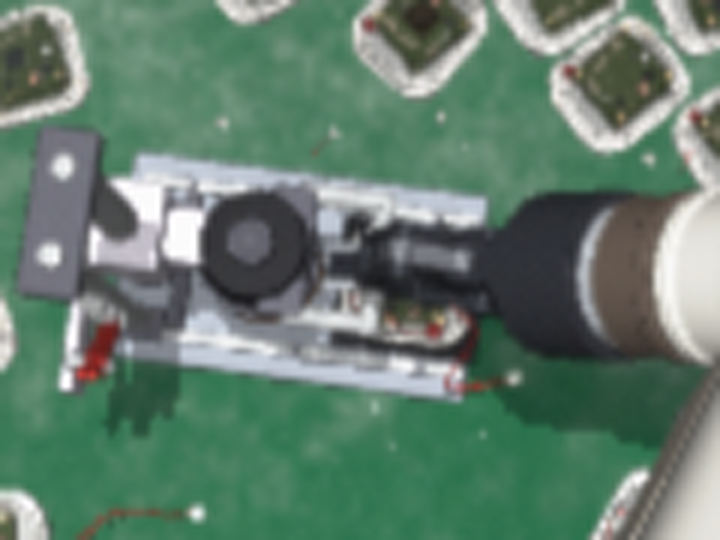

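There was no contact, and the fingers straddle the bar. Closing.

```bash
python3 -m inch '0 0 0 0 0 0 0.9;0 0 0 0 0 0 1;0 0 0 0 0 0 1;0 0 0 0 0 0 1;0 0 0 0 0 0 1'
```

```text
clock: 5.9
eef_pos: [0.4407, -0.0241, 0.1018]
tool_rot: [-0.228, 0.669, -0.311, 0.635]
ft_force: [1.2, 4.6, 5.4]
grip_width: 0.0074
```

```bash
python3 -m inch '0 0 0 -5 -5 0 1;0 0 0 -5 -5 0 1;0 0 0 0 0 0 1'
python3 - <<'E'
from h import *
for n,w in(('scene',(slice(130,230),slice(270,390))),):
    c=bot.camera(n);a=c['color'];cv2.imwrite(f'pics/{n}5.png',cv2.resize(a[w],None,fx=6,fy=6,interpolation=cv2.INTER_CUBIC))
E
```

```text
clock: 6.28
eef_pos: [0.4406, -0.0241, 0.1146]
tool_rot: [-0.229, 0.669, -0.311, 0.635]
ft_force: [4.5, 7.7, -6.1]
grip_width: 0.0078
```

View pics/scene5.png

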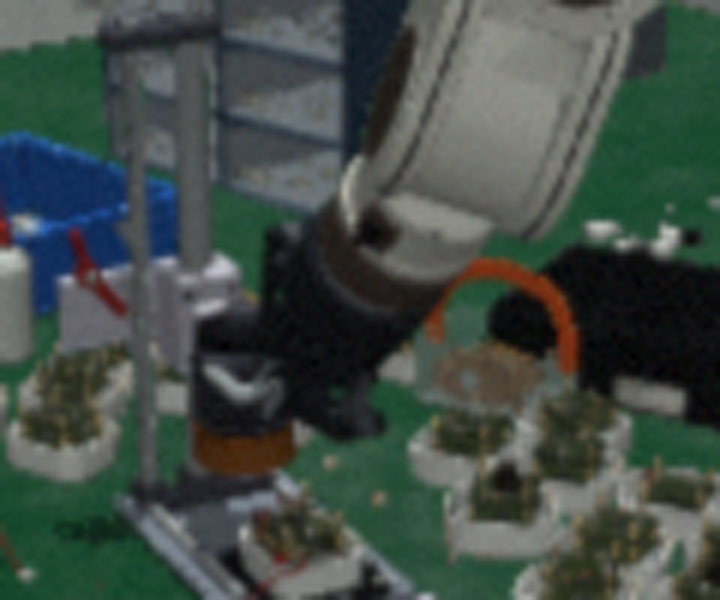

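The lamp rises with the hand, about 12 mm so far. Continuing up.

```bash
python3 -m inch '0 0 0 -5 -5 0 1;0 0 0 -5 -5 0 1;0 0 0 -5 -5 0 1;0 0 0 -5 -5 0 1;0 0 0 -5 -5 0 1;0 0 0 0 0 0 1'
python3 - <<'E'
from h import *
for n,w in(('scene',(slice(130,230),slice(270,390))),):
    c=bot.camera(n);a=c['color'];cv2.imwrite(f'pics/{n}6.png',cv2.resize(a[w],None,fx=6,fy=6,interpolation=cv2.INTER_CUBIC))
E
```

```text
clock: 7.08
eef_pos: [0.4406, -0.0241, 0.1499]
tool_rot: [-0.229, 0.669, -0.311, 0.635]
ft_force: [4.6, 8.7, -7.0]
grip_width: 0.0077
```

View pics/scene6.png

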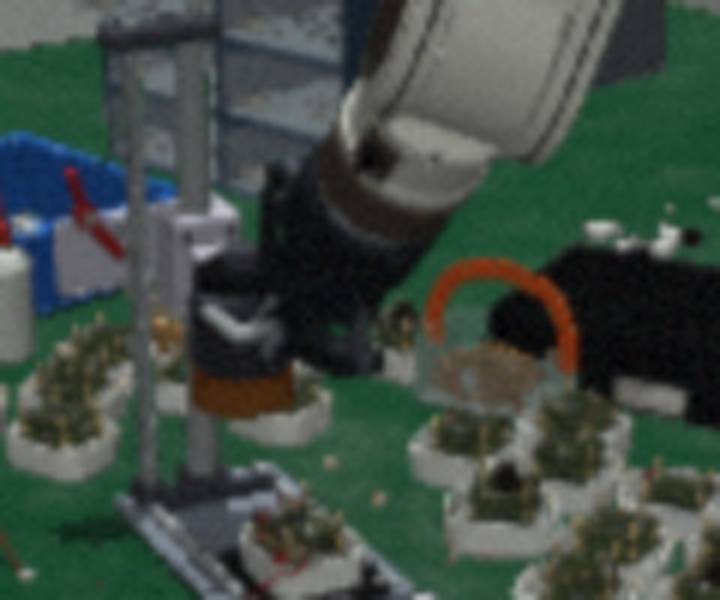

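Rise is about 48 mm, past the snap. Now I'll lower it onto the tooth and watch the force.

```bash
python3 -m inch '0 0 0 3 3 0 1;0 0 0 3 3 0 1;0 0 0 2 2 0 1;0 0 0 0 0 0 1';python3 -m inch '0 0 0 1 1 0 1;0 0 0 0 0 0 1'; python3 -m inch '0 0 0 1 1 0 1;0 0 0 0 0 0 1'
```

```text
clock: 7.62
eef_pos: [0.4406, -0.0242, 0.138]
tool_rot: [-0.229, 0.669, -0.311, 0.635]
ft_force: [5.4, 8.2, -7.4]
grip_width: 0.0078
clock: 7.88
eef_pos: [0.4407, -0.0241, 0.1373]
tool_rot: [-0.229, 0.669, -0.311, 0.635]
ft_force: [4.1, 7.4, -3.2]
grip_width: 0.0075
clock: 8.12
eef_pos: [0.4407, -0.0241, 0.1369]
tool_rot: [-0.228, 0.669, -0.311, 0.635]
ft_force: [1.5, 5.6, 3.4]
grip_width: 0.0076
```

The force has reversed, so the pawl stands on the tooth at about 0.035. Releasing and backing out.

```bash
python3 -m inch '0 0 0 0 0 0 0.8;0 0 0 0 0 0 0.7;0 0 0 0 0 0 0.7;0 0 0 0 0 0 0.7;0 0 0 0 0 0 0.7'; python3 -m inch '0 0 0 0 -10 0 0.7;0 0 0 0 -20 0 0.7;0 0 0 0 -25 0 0.7;0 0 0 0 -25 0 0.7;0 0 0 0 -10 0 0.9;0 0 0 0 0 0 1;0 0 0 0 0 0 1;0 0 0 0 0 0 1'
python3 - <<'E'
from h import *
for n,w in(('scene',(slice(130,270),slice(260,420))),('top',(slice(130,260),slice(240,400)))):
    c=bot.camera(n);a=c['color'];cv2.imwrite(f'pics/{n}7.png',cv2.resize(a[w],None,fx=4,fy=4,interpolation=cv2.INTER_CUBIC))
Rm=Rt(25); P=st((-.183-.03,0,.022),S)
print(P); go(P,Rm); go(P+[0,0,.1],Rm)
for n in ('scene','top'):
  c=bot.camera(n)
  for r in bot.spot_point('push_plate',n)[:1]: print(n,r,at_z(c,r['point'],.029),proj(c,st((-.183,0,.029),S)))
E
```

```text
clock: 8.75
eef_pos: [0.4405, -0.0248, 0.1364]
tool_rot: [-0.229, 0.669, -0.311, 0.635]
ft_force: [0.5, 0.2, -0.4]
grip_width: 0.0256
clock: 9.75
eef_pos: [0.4321, -0.0871, 0.1996]
tool_rot: [-0.229, 0.669, -0.31, 0.635]
ft_force: [-0.2, -0.5, 0.2]
grip_width: -0.0001
[ 0.42059567 -0.18976844  0.022     ]
t 9.85 shift tool mm [198.6  52.6   1.4] dist 205.5
turn [  0.1   0.1 -20. ] 20.0
shift in target axes [168.6 117.5   1.5]
t 9.85 shift tool mm [127.9 -18.1   1.3] dist 129.2
turn [  0.1   0.1 -20. ] 20.0
shift in target axes [126.3  26.8   1.5]
scene {'point': [332.8, 235.7], 'conf': 0.65} [ 0.41786615 -0.15468438  0.029     ] [335.48824401 235.79551041]
top {'point': [351.7, 201.8], 'conf': 0.72} [ 0.4267636  -0.15744966  0.029     ] [352.52764446 202.55394929]
```

View pics/scene7.png

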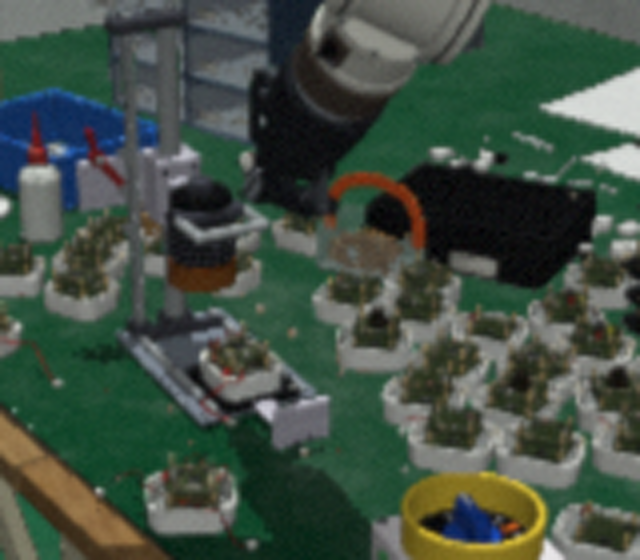

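View pics/top7.png

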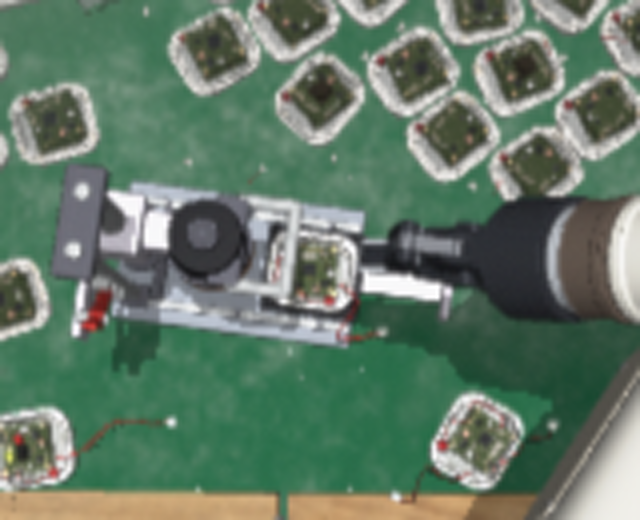

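The lamp bracket and head now sit one notch higher and hang alone (lamp at zoom (205,235)). The glue bottle hasn't moved. The push plate at zoom (300,415) matches the fit. Next I'll place the shut fingers in front of the plate.

```bash
python3 - <<'E'
from h import *
Rm=Rt(45); 
for p in [(-.235,0,.09),(-.225,0,.024),(-.2,0,.024),(-.12,0,.024)]: print(p,st(p,S)); go(st(p,S),Rm)
E
```

```text
(-0.235, 0, 0.09) [ 0.41779616 -0.2115896   0.09      ]
t 10.05 shift tool mm [166.  -10.5   1. ] dist 166.3
turn [ 0.1  0.1 -0. ] 0.1
shift in target axes [166.  -10.5   1.3]
(-0.225, 0, 0.024) [ 0.41906866 -0.20167089  0.024     ]
t 10.05 shift tool mm [205.6  43.2   1.1] dist 210.1
turn [ 0.1  0.1 -0. ] 0.1
shift in target axes [205.6  43.3   1.3]
(-0.2, 0, 0.024) [ 0.42224992 -0.17687413  0.024     ]
t 10.05 shift tool mm [187.9  60.9   1.1] dist 197.5
turn [ 0.1  0.1 -0. ] 0.1
shift in target axes [187.9  60.9   1.3]
(-0.12, 0, 0.024) [ 0.43242995 -0.09752448  0.024     ]
t 10.05 shift tool mm [131.4 117.5   1.3] dist 176.2
turn [ 0.1  0.1 -0. ] 0.1
shift in target axes [131.3 117.5   1.3]
```

```bash
python3 -m inch '0 0 0 30 -10 0.3 1;0 0 0 45 0 0.3 1;0 0 0 46 0 0.3 1;0 0 0 45 0 0.3 1;0 0 0 20 26 0 1;0 0 0 20 27 0 1;0 0 0 0 0 0 1'
python3 - <<'E'
from h import *
for n,w in(('scene',(slice(180,280),slice(280,400))),):
    c=bot.camera(n);a=c['color'];cv2.imwrite(f'pics/{n}8.png',cv2.resize(a[w],None,fx=6,fy=6,interpolation=cv2.INTER_CUBIC))
go(st((-.2,0,.024),S))
E
```

```text
clock: 10.92
eef_pos: [0.4178, -0.2008, 0.0223]
tool_rot: [-0.228, 0.671, -0.309, 0.634]
ft_force: [-1.4, 0.2, 0.8]
grip_width: -0.0001
t 10.97 shift tool mm [-17.8  17.5   0.4] dist 25.0
```

View pics/scene8.png

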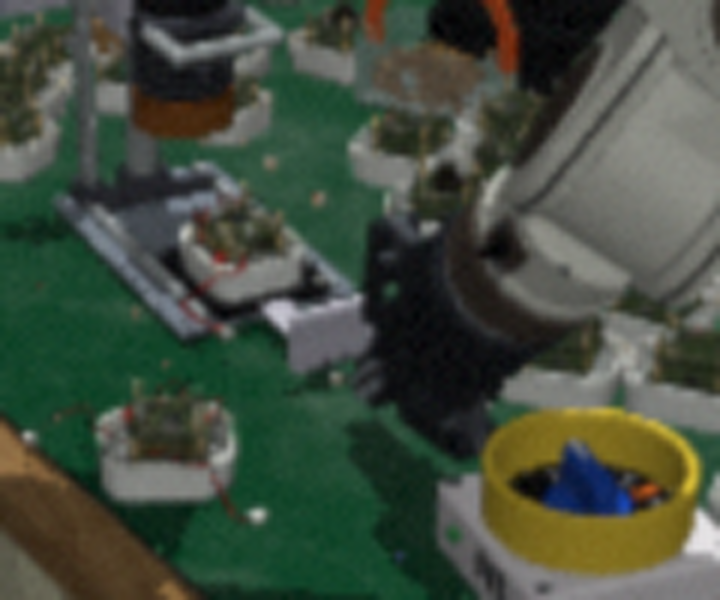

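The finger tips (zoom (370,385)) stand in front of the push plate (325,340). Pushing.

```bash
python3 -m inch '0 0 0 -5 5 0 1;0 0 0 -5 5 0 1;0 0 0 -5 5 0 1;0 0 0 -5 5 0 1;0 0 0 -5 5 0 1;0 0 0 -5 5 0 1;0 0 0 -5 5 0 1;0 0 0 -5 5 0 1'; python3 -m inch '0 0 0 -4 4 0 1;0 0 0 -4 4 0 1;0 0 0 -4 4 0 1'
python3 - <<'E'
from h import *
for n,w in(('scene',(slice(150,270),slice(270,410))),('top',(slice(130,260),slice(240,400)))):
    c=bot.camera(n);a=c['color'];cv2.imwrite(f'pics/{n}9.png',cv2.resize(a[w],None,fx=5,fy=5,interpolation=cv2.INTER_CUBIC))
go(st((-.108,0,.024),S))
E
```

```text
clock: 11.98
eef_pos: [0.4264, -0.146, 0.024]
tool_rot: [-0.229, 0.669, -0.311, 0.635]
ft_force: [-0.4, -1.7, 1.0]
grip_width: -0.0002
clock: 12.35
eef_pos: [0.4286, -0.1291, 0.024]
tool_rot: [-0.229, 0.669, -0.311, 0.635]
ft_force: [-1.2, -2.4, 0.2]
grip_width: 0.0002
t 12.45 shift tool mm [-30.5  30.6   0.2] dist 43.3
```

View pics/scene9.png

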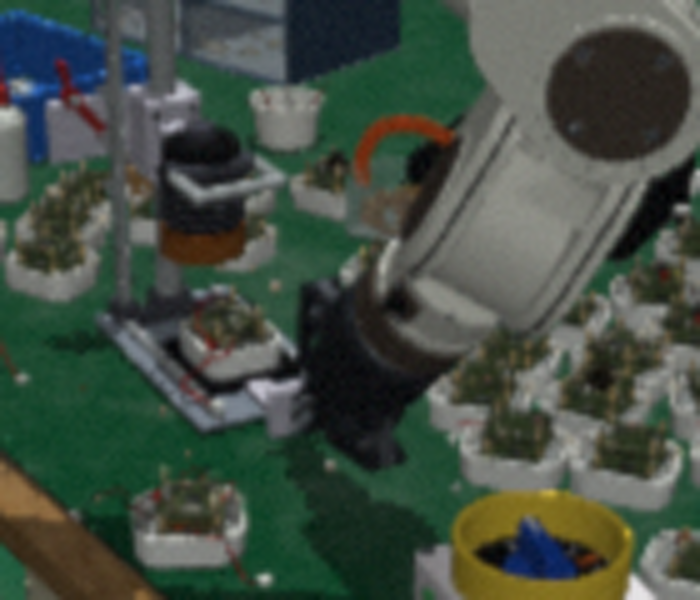

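View pics/top9.png

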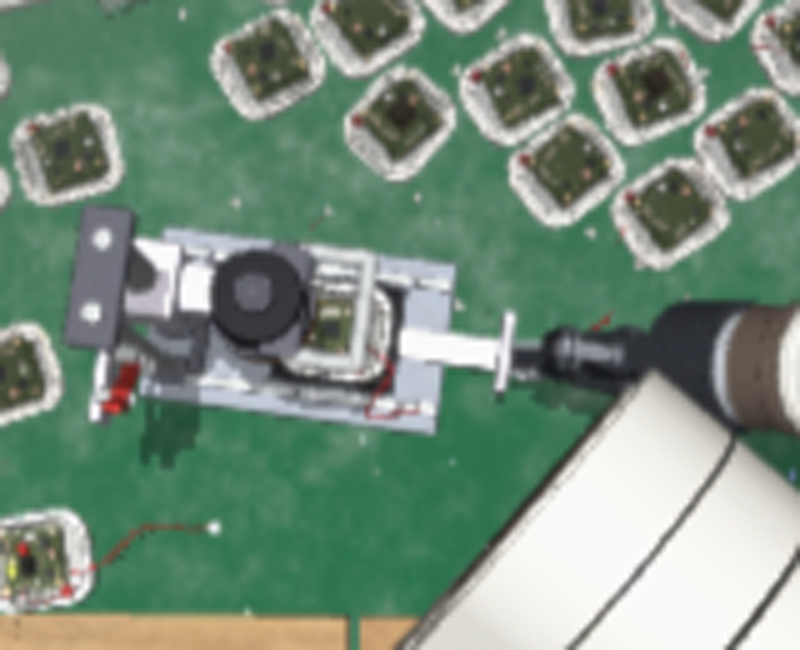

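The shuttle has moved about 34 mm (plate at top zoom (508,350)), and the push takes 2.5 N. I'll continue.

```bash
python3 -m inch '0 0 0 -4.5 4.5 0 1;0 0 0 -4.5 4.5 0 1;0 0 0 -4.5 4.5 0 1;0 0 0 -4.5 4.5 0 1;0 0 0 -4.5 4.5 0 1;0 0 0 -3 3 0 1'; python3 -m inch '0 0 0 -2 2 0 1;0 0 0 -1.5 1.5 0 1';python3 -m inch '0 0 0 -1.5 1.5 0 1;0 0 0 0 0 0 1'
```

```text
clock: 13.2
eef_pos: [0.433, -0.0931, 0.0239]
tool_rot: [-0.229, 0.669, -0.311, 0.635]
ft_force: [-0.4, -2.4, -0.6]
grip_width: 0.0002
clock: 13.45
eef_pos: [0.4336, -0.0885, 0.024]
tool_rot: [-0.229, 0.669, -0.311, 0.635]
ft_force: [0.4, -1.7, -0.5]
grip_width: 0.0003
clock: 13.7
eef_pos: [0.4338, -0.0875, 0.0239]
tool_rot: [-0.23, 0.669, -0.312, 0.635]
ft_force: [-1.7, -5.5, 0.7]
grip_width: -0.0001
```

```bash
python3 -m inch '0 0 0 -2 2 0 1;0 0 0 -1 1 0 1;0 0 0 0 0 0 1'
```

```text
clock: 14.08
eef_pos: [0.4341, -0.0869, 0.0238]
tool_rot: [-0.232, 0.668, -0.314, 0.634]
ft_force: [-10.1, -20.8, 8.1]
grip_width: 0.0002
```

The force rose to 21 N with no further travel, so it is at the end stop. Backing away and up, then looking.

```bash
python3 -m inch '0 0 0 10 -10 0 1;0 0 0 20 -20 0 1;0 0 0 0 -50 0 0.8;0 0 0 0 -55 0 0.5;0 0 0 0 -55 0 0.5;0 0 0 0 -55 0 0.5;0 0 0 0 0 0 0.5'
python3 - <<'E'
from h import *
for n,w in(('scene',(slice(150,270),slice(270,410))),('top',(slice(130,260),slice(240,400)))):
    c=bot.camera(n);a=c['color'];cv2.imwrite(f'pics/{n}10.png',cv2.resize(a[w],None,fx=5,fy=5,interpolation=cv2.INTER_CUBIC))
    cv2.imwrite(f'pics/{n}10t.png',cv2.resize(a[150:300,340:500],None,fx=5,fy=5,interpolation=cv2.INTER_CUBIC)); 
    for r in bot.spot_point('push_plate',n)[:1]: print(n,r,at_z(c,r['point'],.029),proj(c,st((-.108,0,.029),S)))
    for q,z in (('timer_box',0),('timer_grip',.067),('cup',0)):
      for r in bot.spot_point(q,n)[:1]: print(q,r,at_z(c,r['point'],z))
print(np.round(tool()[2]['joint_pos'],2),tool()[0])
E
```

```text
clock: 14.95
eef_pos: [0.4108, -0.2787, 0.178]
tool_rot: [-0.228, 0.667, -0.314, 0.635]
ft_force: [-0.6, 0.1, -1.1]
grip_width: 0.0425
scene {'point': [321.4, 225.0], 'conf': 0.51} [ 0.42870954 -0.07464632  0.029     ] [324.58457934 225.84735993]
timer_box {'point': [375.4, 276.6], 'conf': 0.84} [ 0.41110087 -0.3656517   0.        ]
timer_grip {'point': [380.0, 256.1], 'conf': 0.61} [ 0.41771848 -0.37169588  0.067     ]
cup {'point': [411.1, 301.4], 'conf': 0.87} [ 0.41442861 -0.49606117  0.        ]
top {'point': [328.1, 196.2], 'conf': 0.81} [ 0.44411651 -0.08399038  0.029     ] [328.62081719 199.44304703]
timer_box {'point': [419.9, 209.7], 'conf': 0.59} [ 0.40488063 -0.3763725   0.        ]
timer_grip {'point': [291.9, 197.9], 'conf': 0.68} [0.43445884 0.025879   0.067     ]
[-0.9   0.69  0.29  1.78  0.53  2.19] [ 0.40994178 -0.27448268  0.17560714]
```

View pics/scene10.png

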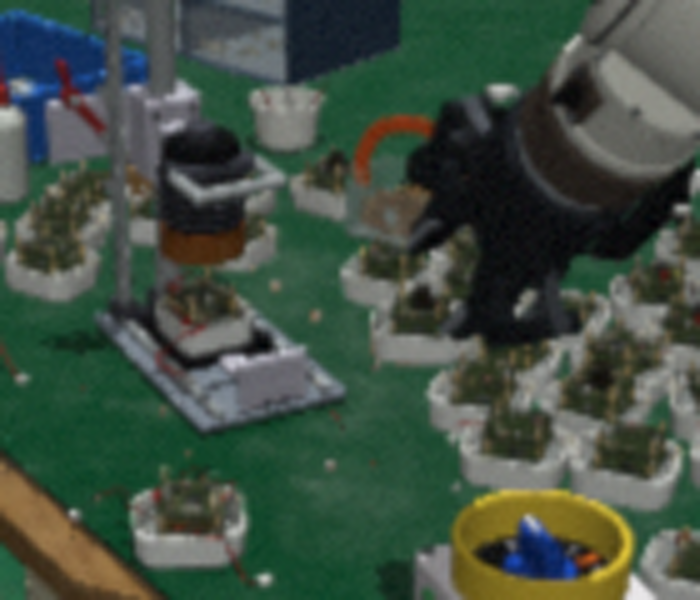

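View pics/top10.png

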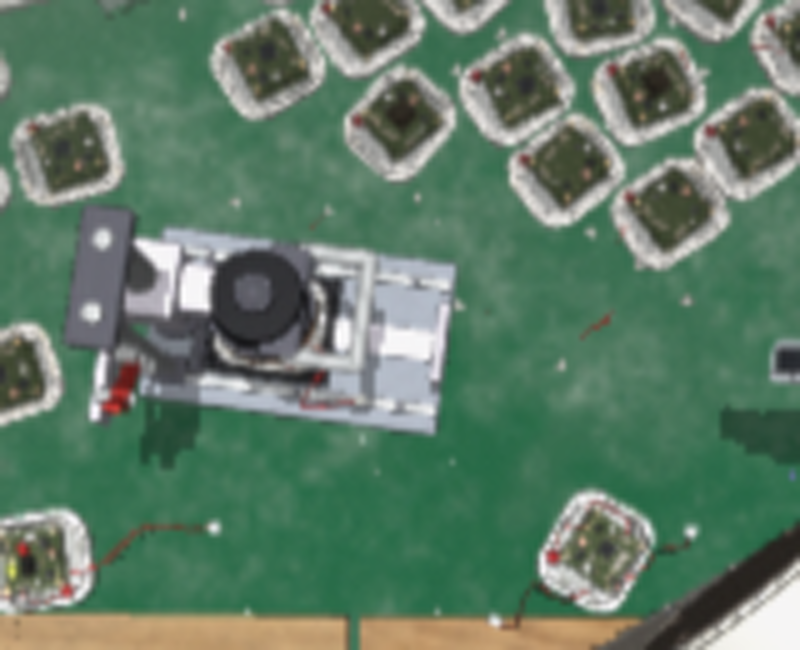

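View pics/top10t.png

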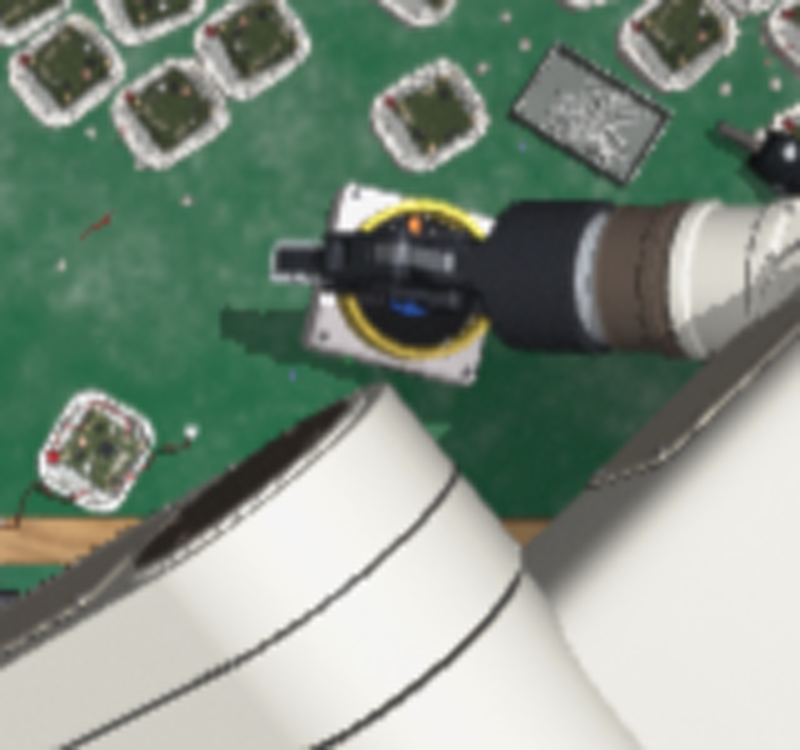

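View pics/scene10t.png

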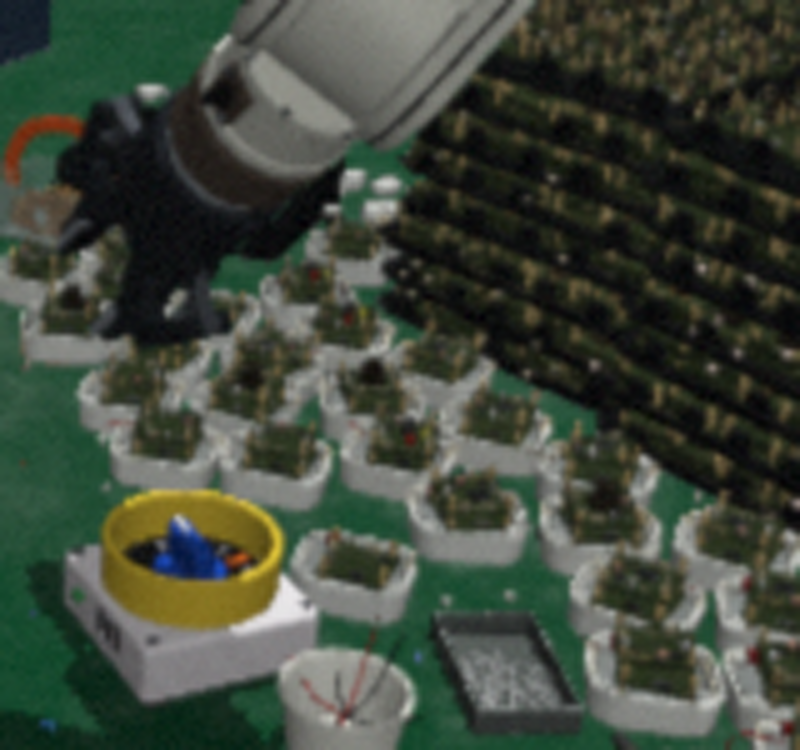

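The shuttle is home, with the plate at the base's end (top zoom (440,335)), and the camera back lies flat under the lamp. Next I'll measure the timer from the first, unobstructed top picture.

```bash
python3 - <<'E'
from h import *
from scipy.optimize import least_squares
c=bot.camera('top'); a=cv2.imread('pics/top0.png')
cv2.imwrite('pics/tk.png',cv2.resize(a[180:232,395:452],None,fx=11,fy=11,interpolation=cv2.INTER_CUBIC))
crn=[((.052,.052,.04),(247,185)),((.052,-.052,.04),(408,222)),((-.052,.052,.04),(206,345)),((-.052,-.052,.04),(374,384))]
def f(s): return np.concatenate([proj(c,st(p,s))-(np.array([360,150])+np.array(z)/5) for p,z in crn])
r=least_squares(f,[.411,-.371,-.2]); print(r.x,np.degrees(r.x[2]),np.round(r.fun,1))
hsv=cv2.cvtColor(a,cv2.COLOR_BGR2HSV)
m=cv2.inRange(hsv,(5,120,150),(16,255,255)); m[:,:400]=0;m[:,450:]=0;m[:185]=0;m[225:]=0
k=np.argwhere(m)[:,::-1]; print(len(k),k.mean(0), 'orange',at_z(c,k.mean(0),.041))
m=cv2.inRange(hsv,(100,100,60),(125,255,255)); m[:,:400]=0;m[:,450:]=0;m[:185]=0;m[225:]=0
k=np.argwhere(m)[:,::-1]; print(len(k),k.mean(0),'blue', at_z(c,k.mean(0),.055))
for b in ((.411,-.371),r.x[:2]):
  for z in (.04,.047,.067): print(b,z,np.round((proj(c,[b[0],b[1],z])-[395,180])*11))
E
```

```text
[ 0.4110228  -0.3719026  -0.23786403] -13.628605059687185 [-0.5 -0.5  0.2  0.   0.3  0.1 -0.1  0.4]
9 [422.44444444 195.22222222] orange [ 0.4465319  -0.37458904  0.041     ]
155 [422.88387097 206.15483871] blue [ 0.41151458 -0.3714498   0.055     ]
(0.411, -0.371) 0.04 [291. 294.]
(0.411, -0.371) 0.047 [298. 292.]
(0.411, -0.371) 0.067 [317. 286.]
[ 0.4110228 -0.3719026] 0.04 [294. 294.]
[ 0.4110228 -0.3719026] 0.047 [301. 292.]
[ 0.4110228 -0.3719026] 0.067 [320. 286.]
```

View pics/tk.png

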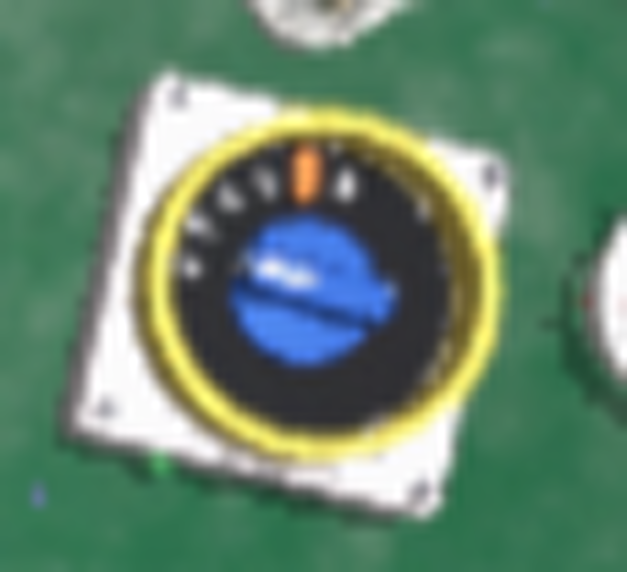

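The timer centre is at (0.411, -0.3715) and the box yaw is -13.6°. The white pointer (zoom (275,272)) stands about 16° clockwise from world +y, so the timer is near 0.05 rad. The orange mark (306,172) is at 81° in the box frame, which agrees with 1.40 rad.

```bash
cat >> h.py <<'E'
def Rk(deg): # knob bar deg cw from world +y ; tool down
    a=np.radians(deg); x=np.array([np.cos(a),-np.sin(a),0]); y=np.array([0,0,-1.]); return np.c_[x,y,np.cross(x,y)]
K=np.array([.411,-.3715,0])
E
python3 - <<'E'
from h import *
go(K+[0,0,.17],Rk(16)); P,Q,o=tool(); print(np.round(Q.as_matrix(),2))
rv=(Q.inv()*R.from_matrix(Rk(16))).as_rotvec(degrees=True); print(np.round(rv/9,2))
E
```

```text
t 15.5 shift tool mm [ 71.8 -63.8  13.1] dist 97.0
turn [-31.8 -76.7 -37.1] 90.9
shift in target axes [ 27.7   5.7 -92.8]
[[-0.09  0.09  0.99]
 [-0.7   0.7  -0.12]
 [-0.71 -0.71 -0.  ]]
[-3.53 -8.52 -4.13]
```

```bash
python3 -m inch '-3.53 -8.52 -4.13 0 0 0 0.6;-3.53 -8.52 -4.13 0 0 0 0.6;-3.53 -8.52 -4.13 0 0 0 0.6;-3.53 -8.52 -4.13 0 0 0 0.6;-3.53 -8.52 -4.13 0 0 0 0.6;-3.53 -8.52 -4.13 0 0 0 0.6;-3.53 -8.52 -4.13 0 0 0 0.6;-3.53 -8.52 -4.13 0 0 0 0.6;-3.53 -8.52 -4.13 0 0 0 0.6;0 0 0 14 0 -46 0.6;0 0 0 14 6 -46 0.6;0 0 0 0 0 0 0.6'
python3 - <<'E'
from h import *
go(K+[0,0,.17],Rk(16));print(np.round(tool()[2]['joint_pos'],2))
E
```

```text
clock: 17.0
eef_pos: [0.411, -0.3736, 0.1694]
tool_rot: [0.7, -0.099, 0.1, -0.7]
ft_force: [0.0, 0.0, -0.3]
grip_width: 0.0341
t 17.0 shift tool mm [-0.6 -0.6  2. ] dist 2.2
turn [ 0.1 -0.2  0.1] 0.2
shift in target axes [-0.6 -0.6  2. ]
[-0.74  0.38  0.04  1.23 -0.    1.12]
```

Well aligned. Descending to just above the rim for a check.

```bash
python3 -m inch '0 0 0 -0.5 40 2 0.6;0 0 0 0 45 0 0.6;0 0 0 0 0 0 0.6'
python3 - <<'E'
from h import *
go(K+[0,0,.05],Rk(16))
for n,w in(('scene',(slice(215,295),slice(330,430))),('top',(slice(170,240),slice(380,470)))):
    c=bot.camera(n);a=c['color'];cv2.imwrite(f'pics/{n}11.png',cv2.resize(a[w],None,fx=7,fy=7,interpolation=cv2.INTER_CUBIC))
E
```

```text
clock: 17.38
eef_pos: [0.4089, -0.3662, 0.0818]
tool_rot: [-0.699, 0.101, -0.096, 0.702]
ft_force: [-0.1, 0.3, 0.1]
grip_width: 0.034
t 17.38 shift tool mm [ 3.7 31.7 -4.6] dist 32.3
turn [-0.2  0.  -0.4] 0.5
shift in target axes [ 3.5 31.8 -4.5]
```

View pics/scene11.png

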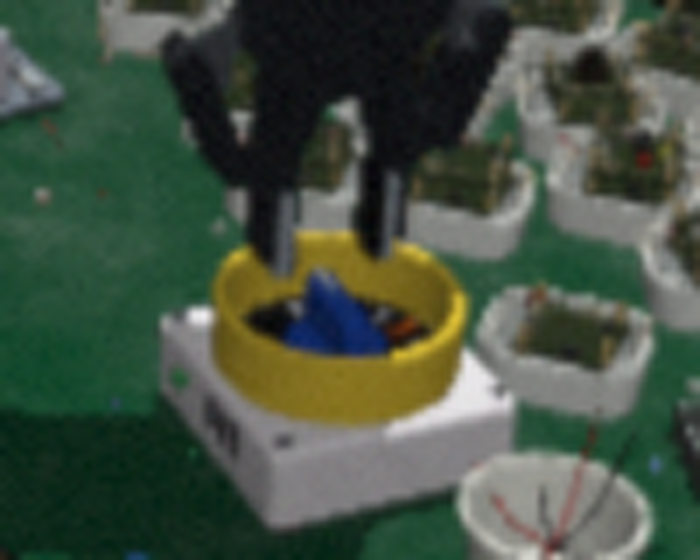

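View pics/top11.png

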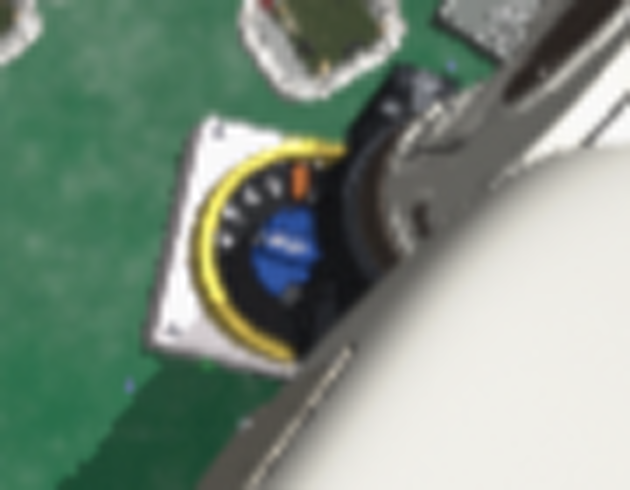

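```bash
python3 - <<'E'
from h import *
go(K+[0,0,.05],Rk(16))
c=bot.camera('scene')
# cross-check collar centre in scene using yellow rim
a=c['color']; hsv=cv2.cvtColor(cv2.imread('pics/s1.png'),cv2.COLOR_BGR2HSV)
for z in (.04,.067,.068): print((proj(c,K+[0,0,z])-[330,215])*7)
for th in range(0,360,90): print(th,np.round((proj(c,K+[.048*np.cos(np.radians(th)),.048*np.sin(np.radians(th)),.068])-[330,215])*7))
E
```

```text
t 17.48 shift tool mm [-0.3 36.  -2.5] dist 36.1
turn [ 0.  -0.   0.1] 0.1
shift in target axes [-0.2 36.  -2.5]
[332.73649444 352.55223978]
[336.33859103 292.92470326]
[336.47353906 290.69083242]
0 [430. 253.]
90 [255. 237.]
180 [239. 331.]
270 [424. 349.]
```

Collar centre in the scene picture is (340,293), against a predicted (336,291). The two cameras agree to within 1–2 mm. Descending into the well.

```bash
python3 -m inch '0 0 0 0 12 -2 0.6;0 0 0 0 12 0 0.6;0 0 0 0 10 0 0.6;0 0 0 0 0 0 0.6;0 0 0 0 0 0 0.6'; python3 -c "
from h import *
go(K+[0,0,.05],Rk(16))"
```

```text
clock: 18.15
eef_pos: [0.4111, -0.3715, 0.051]
tool_rot: [0.701, -0.098, 0.099, -0.7]
ft_force: [-0.3, -0.8, -0.3]
grip_width: 0.0341
t 18.15 shift tool mm [-0.1  1.  -0. ] dist 1.0
turn [ 0.  -0.   0.1] 0.1
shift in target axes [-0.1  1.  -0. ]
```

```bash
python3 -m inch '0 0 0 0 0 0 0.75;0 0 0 0 0 0 0.9;0 0 0 0 0 0 1;0 0 0 0 0 0 1;0 0 0 0 0 0 1'
```

```text
clock: 18.77
eef_pos: [0.4131, -0.3722, 0.0519]
tool_rot: [0.701, -0.097, 0.1, -0.699]
ft_force: [5.0, -1.1, -0.3]
grip_width: 0.0105
```

```bash
python3 -m inch '0 9.7 0 1.5 0 0 1;0 9.7 0 0 0 0 1;0 9.7 0 0 0 0 1;0 9.7 0 0 0 0 1;0 0 0 0 0 0 1'; python3 -m inch '0 9.7 0 0 0 0 1;0 9.7 0 0 0 0 1;0 9.7 0 0 0 0 1;0 9.7 0 0 0 0 1;0 0 0 0 0 0 1;0 0 0 0 0 0 1';python3 -c "
from h import *
go(K+[0,0,.05],Rk(93.8));o=tool()[2];print(o['ft_force'],o['ft_torque'],o['joint_pos'])"
```

```text
clock: 19.4
eef_pos: [0.4122, -0.3714, 0.0519]
tool_rot: [0.628, -0.325, 0.326, -0.628]
ft_force: [-0.9, 1.8, 5.7]
grip_width: 0.0106
clock: 20.15
eef_pos: [0.4119, -0.3703, 0.0518]
tool_rot: [-0.484, 0.515, -0.515, 0.485]
ft_force: [-0.6, 4.6, 7.8]
grip_width: 0.0104
t 20.15 shift tool mm [ 1.3  1.8 -0.8] dist 2.4
turn [-0.   0.3 -0.1] 0.3
shift in target axes [ 1.3  1.8 -0.8]
[-0.57557564  4.59835229  7.84267869] [ 1.19036658  0.35146481 -0.07197365] [-7.32921344e-01  4.86143505e-01 -1.31357259e-01  9.54202370e-01
  1.20766511e-03  2.46997160e+00]
```

Turned. Opening, lifting off, and moving aside to check.

```bash
python3 -m inch '0 0 0 0 0 0 0.8;0 0 0 0 0 0 0.65;0 0 0 0 0 0 0.6;0 0 0 0 0 0 0.6;0 0 0 0 -10 0 0.6;0 0 0 0 -30 0 0.6;0 0 0 0 -50 0 0.6;0 0 0 0 -50 0 0.6;0 0 0 0 0 0 0.6'; python3 -c "
from h import *
print(np.round(tool()[1].as_matrix(),2),tool()[0])"
```

```text
clock: 21.28
eef_pos: [0.4149, -0.374, 0.197]
tool_rot: [0.484, -0.511, 0.52, -0.484]
ft_force: [0.1, -1.4, -1.2]
grip_width: 0.0344
[[-0.06  0.01  1.  ]
 [-1.   -0.01 -0.06]
 [ 0.01 -1.    0.01]] [ 0.4148819  -0.37397829  0.19702418]
```

```bash
python3 -m inch '0 0 0 18 -10 -47 0.6;0 0 0 18 -10 -47 0.6;0 0 0 18 -10 -47 0.6;0 0 0 18 -5 -47 0.6;0 0 0 18 0 -47 0.6;0 0 0 18 0 -47 0.6;0 0 0 0 0 0 0.6'
python3 - <<'E'
from h import *
c=bot.camera('top'); a=c['color']; cv2.imwrite('pics/t12.png',cv2.resize(a[180:232,395:452],None,fx=11,fy=11,interpolation=cv2.INTER_CUBIC))
cv2.imwrite('pics/t12s.png',cv2.resize(a[140:260,230:480],None,fx=3,fy=3,interpolation=cv2.INTER_CUBIC))
for z in (.04,.047,.067): print(z,np.round((proj(c,K+[0,0,z])-[395,180])*11))
for t in (1.25,1.4,1.55):
    an=np.radians(13.6)+t; print(t,[np.round((proj(c,K+[k*np.sin(an),k*np.cos(an),.067])-[395,180])*11) for k in (.02,-.02)])
c=bot.camera('scene'); a=c['color']; cv2.imwrite('pics/s12.png',cv2.resize(a[140:320,240:440],None,fx=3.3,fy=3.3,interpolation=cv2.INTER_CUBIC))
E
```

```text
clock: 22.15
eef_pos: [0.1211, -0.4618, 0.2255]
tool_rot: [0.482, -0.517, 0.517, -0.482]
ft_force: [0.3, -0.8, -0.1]
grip_width: 0.0341
0.04 [293. 294.]
0.047 [299. 292.]
0.067 [319. 286.]
1.25 [array([311., 213.]), array([326., 359.])]
1.4 [array([322., 213.]), array([315., 359.])]
1.55 [array([333., 215.]), array([304., 357.])]
```

View pics/t12.png

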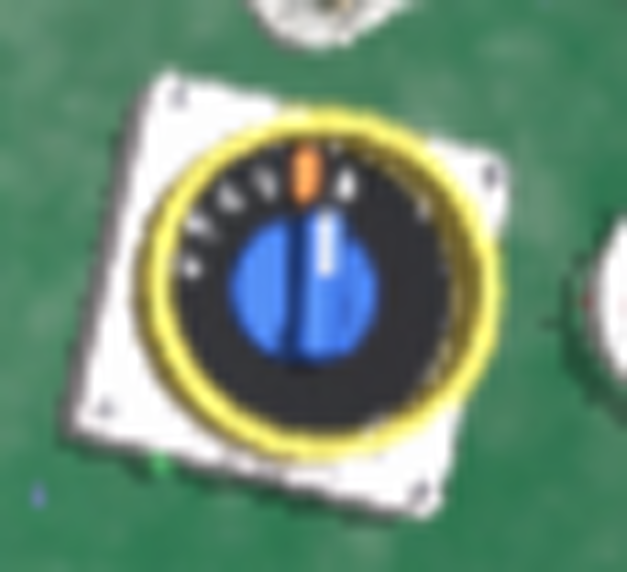

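View pics/t12s.png

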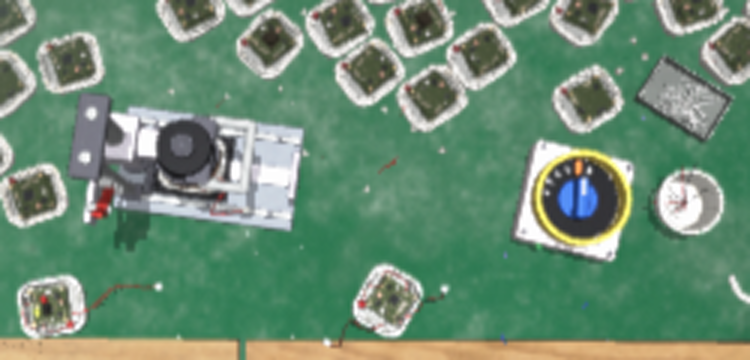

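View pics/s12.png

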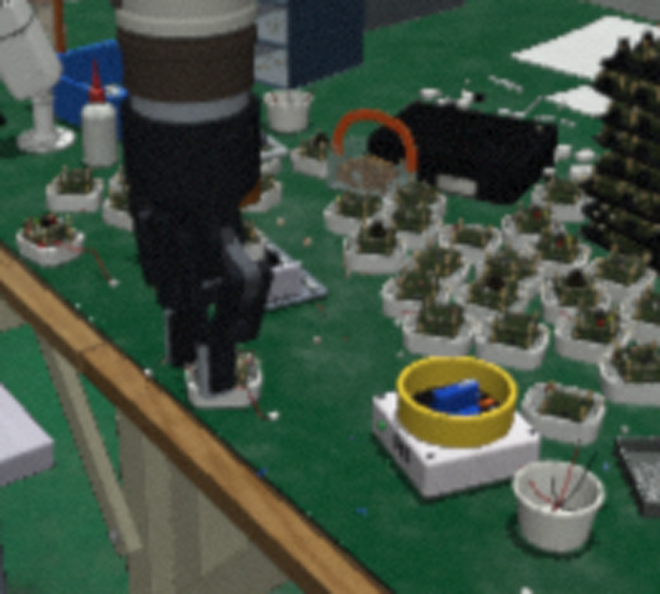

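The pointer (zoom (326,212)–(326,275)) runs along the line predicted for about 1.37 rad, at the orange mark. The shuttle is home, the head is in its raised notch, and the cup and bottle haven't moved. Handing in.

```bash
python3 -c "
from workcell import bot
print(bot.job_done())"
```

```text
the job is handed in; nothing more can be done
None
```

All three steps are done and the job is handed in, at about 22 s of the 58 s allowed. The hand-in gives no verdict.

- **Lamp head:** I gripped the lift bar with the hand tilted 45° and raised it about 48 mm. Lowering it again, the load came off the hand about 35 mm above the start. After I let go, it hung there by itself.
- **Shuttle:** I pushed it with shut fingers at 2 to 3 N until the force jumped to 21 N with no further travel. Pictures show the push plate at the home position. The camera back looks flat under the lamp, but from above the lamp partly hides it, so I did not measure its distance to the lamp's axis.
- **Timer:** I turned the knob about 78° clockwise. The last top picture shows the pointer at roughly 1.35 to 1.40 rad, at the orange mark.
- **Bottle, cup and hand:** the glue bottle and the cup showed no visible change, and the hand was parked clear of everything.

**Disagreements:**
- The gripper read about 2 mm less than the real thickness on both the bar and the knob.
- Some single network detections were 1 to 2 cm off the geometric fit. One `timer_grip` report landed on the station instead. I used the fit, which agreed between both cameras to about 1–3 mm.
- In the last scene picture the arm hid most of the station, so my final check of the lamp and shuttle rests on the top picture and the earlier scene pictures.

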